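# Clip a food container shut

### The arm

A 6-joint arm with a two-finger parallel gripper is mounted at the origin on the work surface. World frame = base frame: x ahead of the robot, y to its left, z up, the work surface at z = 0. Lengths are in m, angles in degrees, forces in N, time in s.
With the tool pointing down it reaches from about 0.3 to 0.75 m from the base axis. Payload 8.5 kg.
Tool frame: the origin (TCP) lies on the centre line of the jaws, within the pads' length; the fingertips stand 19 mm ahead of it and the grasp point (between the pads) is the TCP (env.tcp_to_tips is the z of the fingertips in the tool frame, in m); z points along the fingers, y is the line along which they close (so a half turn about z gives the same grasp; the last joint's range is limited). The gripper opens to 85 mm and grips with 20 to 120 N. Pads are 22 mm wide; open, the fingers measure 114 mm over their backs; the gripper's body (76 mm by 85 mm) begins 54 mm behind the grasp point. The pads swing forward as they close: fully open they stand 13 mm farther back than shut.
Start: joints at [56.018, 21.807, 74.336, -0, 83.858, -12.336], TCP at [0.203, 0.511, 0.25] pointing down, gripper open.
Joint ranges: [-178.18, 178.18], [-50.72, 133.34], [12.68, 142.11], [-81.47, 261.47], [9.98, 163.14], [-165.26, 165.26]. Speed limits (degrees/s): [136.94, 136.94, 180, 180, 180, 180].

### API

Orientations are given as a 3x3 rotation matrix whose columns are the frame's x, y, z axes.
In Python, from rig import env gives the robot as it stands.
- The arm moves only by the tool servo_tool, never from a script. Its argument "steps" is a list of rows, each an object of numbers: "tx", "ty", "tz": the shift along the world's x, y, z in cm; "yaw": the turn about the world's z in degrees; "claw": the finger opening in cm, from 0 to 8.54. In form: [{"tx": .., "ty": .., "tz": .., "yaw": .., "claw": ..}, ...]. A call has 1 to 20 rows; each row shifts and turns the commanded pose from where the row before left it; what a row does not reach is not made up. A row lasts 1/10 s, in which the tool goes at most 50 mm and 8.59 degrees, less where a joint would pass 70% of its speed; a pose out of reach is approached as far as the arm can. A call with a gripper value outside its range is refused whole. The fingers move at their own pace and stop on an object; "newtons" is the grip in N (left out, the last holds). Time passes only in rows, so rows that do not move let the fingers close. It gives the time, the measured TCP pose, the force, the opening and the grip force at its end, in the units of the state.
- env.observe(): the state, without advancing time (a new reading comes with each control period).
- env.get_image(name): name is "scene" or "side" or "wrist"; returns (picture, depth): 400x640x3 uint8, red, green, blue; 400x640 float32, m along the optical axis (not along the pixel's ray), 0 where there is no reading.
- env.camera_model(name): a dict with "fovy" (degrees; the focal length in pixels is half the picture's height over the tangent of half this angle, whatever the lens; pixels are square), "cx", "cy" (the principal point, pixels), "T" (4x4, takes a point from camera to world coordinates). Camera axes: x right, y down, z forward; pixel columns grow to the right and rows downward; lengths in m; the calibration is good to about 2 mm. A picture is of the moment at which its call begins: read the wrist's pose just before it. camera_model takes no time and is no camera call; for the wrist camera it gives the pose at the moment of the call.
- env.close_job(): hands the job in; it is judged then, once.
The state is a dict: "time_s": time; "q": joint angles; "qvel": joint speeds; "joint_efforts": joint torques, N m; "position": TCP position; "tool_rot": TCP orientation; "ft_force": force on the tool from outside, world axes, zero at the start; "wrist_torque": the same for the moment, N m; "grip_width": finger opening in m; "gripper_force": force on a finger pad.
Only numpy, scipy, OpenCV 4.12 (cv2) and the standard library are available. Lean on these libraries where they do the work, as an engineer would, in place of code of your own. Each camera call takes 0.05 s, during which the arm holds its last target. There are 200 camera calls.

### The job

Clip the food container shut: using only the fingers, fold each of its two open side flaps down over the rim and press it in against the tub until its edge snaps beneath the lip and stays. It is all pushing: lift and carry nothing. Leave the container standing where it is and do not disturb the jar, dishes, ring and mould around it.

Things in the scene. Friction and masses are not known exactly. Their poses are not given: they have to be found in the camera images.
- container: full clip-lock food tub of milky plastic, white lid on; about 1.6 kg, loose on the table (a level push over about 7 N may slide it). Tub 115 x 176 mm. Origin: centre of the underside; x axis across the short way, y along the length, z up. Yaw -0.8 to 0.8 rad, so its -x long side is nearer the robot. End flaps (+-y) are already clipped; the flaps on the long sides (+-x) stand open
- lid_top (a point): centre of the lid's top face, 84 mm above the table; the lid is 126 mm (x) by 186 mm (y), with a low stacking rim 87 mm above the table
- flap_near (a joint): hinge of the flap on the -x long side (nearer the robot). 0 rad = flap stands straight out, level; negative = raised above level; positive = folded down; about 1.5 = hangs against the tub, clipped beneath the lip (1.57 while pressed home). Its light springy hinge holds it open near -0.33 rad
- flap_far (a joint): hinge of the flap on the +x long side (farther from the robot). 0 rad = flap stands straight out, level; negative = raised above level; positive = folded down; about 1.5 = hangs against the tub, clipped beneath the lip (1.57 while pressed home). Its light springy hinge holds it open near 0.09 rad
- flap_near_hinge (a point): middle of the near flap's hinge line: 65 mm from the container's middle along its -x axis, 82 mm above the table; the line runs along the container's y. The lip is a ridge 3 mm thick along the tub, 14.5 mm below this line, its tip straight under it, 7.5 mm proud of the wall. Clipped, the flap's outer face is 1.5 mm outside this line, its ribs 3 mm, its edge 58 mm above the table
- flap_far_hinge (a point): the same for the far flap: 65 mm from the container's middle along its +x axis, 82 mm above the table; same size of flap, bead and lip. Pressed down from above a flap folds with about 1 N; near 1.2 rad (edge still 9 mm out) its bead meets the lip, and the last level push in on its lower part takes about 6 N until it snaps past, near 1.4 rad
- flap_near_edge (a point): middle of the near flap's free edge, 24 mm from its hinge; moves with the flap. The flap is a white plate 100 mm long along the hinge and 2.5 mm thick, with a bead on its inner face 15.5 mm from the hinge, 5.5 mm proud, that goes beneath the lip. Let go before the snap, it springs back open
- flap_far_edge (a point): middle of the far flap's free edge, 24 mm from its hinge; moves with the flap, which is like the near one
- mustard_jar: bystander: lidded mustard jar, 68 mm across, 90 mm tall, loose. Origin: centre of the underside
- dish_stack: bystander: nested stack of small square steel dishes, 62 x 62 x 53 mm, loose. Origin: centre of the underside
- ring_cutter: bystander: steel ring cutter, 60 mm across, 38 mm tall, loose. Origin: centre of the underside
- square_mould: bystander: open rectangular steel mould, 72 x 52 mm, 28 mm tall, loose. Origin: centre of the underside
Mind the look-alikes: they are no part of the job. Several things look just like the container: the one meant starts farthest to the robot's right.

How it is judged:
By the outcome, as a careful person would: the job done as asked, in the order asked, and still so for the second after the job is handed in, with the robot touching nothing.
It also fails if it takes over 45 s, if anything falls off the work surface, if the arm or the gripper's body presses on something with over 40 N, if the wrist force passes 120 N, or if a joint passes its speed limit or range.

## Working session

There is one attempt and no reset: what is moved stays moved. The work goes in short steps, Python scripts to look and compute and a tool call to move; the robot and the scene stay as the last step left them, time stands still between calls to the robot, and variables do not carry over. Pictures are saved under pics/ and viewed, at most 10 in all, crops included, and the job is handed in when it is done.

Besides the shell and the picture viewer there is one more tool, called in YAML: its name, and indented under it one key for each argument. servo_tool: Moves the arm, as the interface text tells. Its arguments: {"type":"object","properties":{"steps":{"type":"array"},"newtons":{"type":"number"}},"required":["steps"]}

```bash
mkdir -p pics; cat > h.py <<'E'
import numpy as np, cv2
from rig import env
def snap(n):
    T=env.camera_model(n); im,d=env.get_image(n); return im,d,T
def pts(d,c):
    f=d.shape[0]/2/np.tan(np.radians(c["fovy"])/2)
    v,u=np.indices(d.shape)
    P=np.stack([(u-c["cx"])/f*d,(v-c["cy"])/f*d,d],-1)
    return P@c["T"][:3,:3].T+c["T"][:3,3]
E
python3 - <<'E'
from h import *
for n in("scene","side"):
    im,d,c=snap(n); cv2.imwrite(f"pics/{n}0.png",im[...,::-1]); np.savez(f"{n}0.npz",im=im,P=pts(d,c),d=d)
    print(n,c["fovy"],c["T"].round(3).tolist())
E
```

```text
scene 47.6615923252108 [[-0.459, 0.574, -0.678, 1.326], [0.889, 0.301, -0.346, 0.441], [0.006, -0.761, -0.649, 0.855], [0.0, 0.0, 0.0, 1.0]]
side 45.97901178179357 [[0.978, -0.117, 0.17, 0.285], [-0.206, -0.523, 0.827, -0.887], [-0.008, -0.844, -0.536, 0.669], [0.0, 0.0, 0.0, 1.0]]
```

View pics/scene0.png

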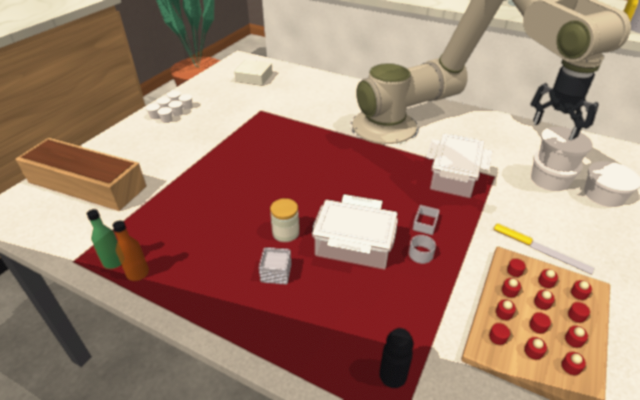

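View pics/side0.png

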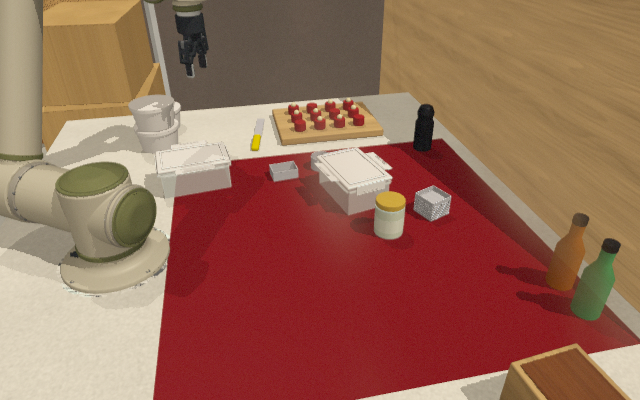

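The scene picture shows two container-like tubs, at (356,232) and (459,163). There is also a small cream block at (253,72), which has no lid or flaps. The robot's right is picture left, so (356,232) looks like the one meant. I'll measure it and check a close crop.

```bash
python3 - <<'E'
from h import *
for n in("scene","side"):
    z=np.load(f"{n}0.npz"); P=z["P"]; im=z["im"]; d=z["d"]
    print(n,[ (p,P[p[1],p[0]].round(3).tolist()) for p in ([(356,225),(459,155),(253,72)] if n=="scene" else [(352,168),(192,157)])])
    c0=P[225,356] if n=="scene" else P[168,352]
    m=(d>0)&(abs(P[...,2]-.0845)<.006)&(np.hypot(P[...,0]-c0[0],P[...,1]-c0[1])<.14)&(im.min(-1)>140)
    k,l,s,ce=cv2.connectedComponentsWithStats(m.astype(np.uint8))
    i=1+np.argmax(s[1:,4]); q=P[l==i]
    r=cv2.minAreaRect((q[:,:2]*1000).astype(np.float32)); print(r, len(q), q[:,2].mean())
s=cv2.imread("pics/scene0.png")[180:280,260:450]; a=cv2.resize(s,(760,400),interpolation=2)
cv2.imwrite("pics/crop.png",a)
E
```

```text
scene [((356, 225), [0.583, 0.15, 0.082]), ((459, 155), [0.174, 0.297, 0.082]), ((253, 72), [-0.052, -0.586, 0.052])]
((576.7054443359375, 145.6245574951172), (179.39151000976562, 193.287841796875), 12.992033958435059) 3464 0.08449143401648936
side [((352, 168), [0.571, 0.13, 0.086]), ((192, 157), [0.169, 0.287, 0.085])]
((576.8583374023438, 145.7209014892578), (177.3834228515625, 200.57359313964844), 12.664725303649902) 2120 0.08522043295557315
```

View pics/crop.png

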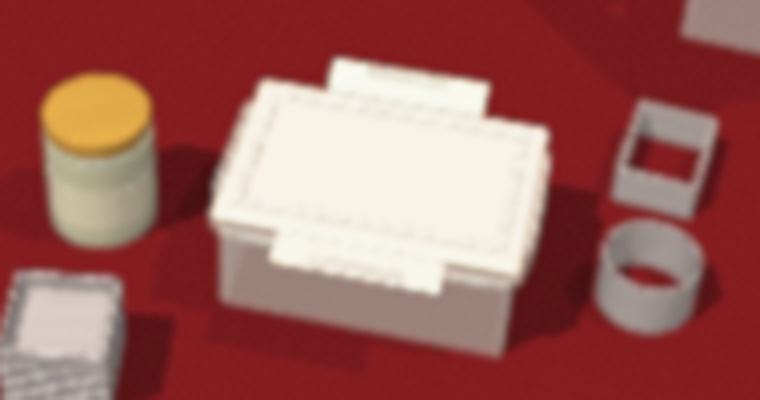

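```bash
python3 - <<'E'
from h import *
s=env.observe(); print(s["tool_rot"],s["position"],s["time_s"],env.tcp_to_tips,env.camera_model("wrist")["T"].round(3).tolist())
for n,L in(("scene",[(285,208),(275,262),(423,242),(427,213)]),):
    P=np.load(f"{n}0.npz")["P"]; print([P[v,u].round(3).tolist() for u,v in L])
E
```

```text
[[-9.29491757e-01  3.68842278e-01 -6.69369419e-04]
 [ 3.68842812e-01  9.29491186e-01 -1.05629503e-03]
 [ 2.32566711e-04 -1.22870962e-03 -9.99999218e-01]] [0.20275617 0.51102541 0.24978495] 0.1 0.019 [[0.369, 0.892, 0.26, 0.136], [0.93, -0.354, -0.104, 0.538], [-0.001, 0.28, -0.96, 0.375], [0.0, 0.0, 0.0, 1.0]]
[[0.617, -0.031, 0.089], [0.75, 0.019, 0.045], [0.497, 0.302, 0.015], [0.376, 0.276, 0.006]]
```

servo_tool:
  steps:
    - {"tx": 4, "ty": -3, "tz": 1, "claw": 0}
    - {"tx": 3.5, "ty": -3.5, "tz": 1}
    - {"tx": 3.5, "ty": -3.5, "tz": 1}
    - {"tx": 3.5, "ty": -3.5, "tz": 1}
    - {"tx": 3.5, "ty": -3.5}
    - {"tx": 3.5, "ty": -3.5}
    - {"tx": 3.5, "ty": -3.5}
    - {"tx": 3, "ty": -3.5}
    - {"tx": 2, "ty": -3.5}
    - {"tx": 0, "ty": -4}
    - {"tx": 0, "ty": -3}
    - {"tx": 0}
    - {"tx": 0}

```text
invalid input at $.steps[0]: expected keys tx, ty, tz, yaw, claw
```

servo_tool:
  steps:
    - {"tx": 4, "ty": -3, "tz": 1, "yaw": 4, "claw": 0}
    - {"tx": 3.5, "ty": -3.5, "tz": 1, "yaw": 4, "claw": 0}
    - {"tx": 3.5, "ty": -3.5, "tz": 1, "yaw": 4, "claw": 0}
    - {"tx": 3.5, "ty": -3.5, "tz": 1, "yaw": 4, "claw": 0}
    - {"tx": 3.5, "ty": -3.5, "tz": 0, "yaw": 4, "claw": 0}
    - {"tx": 3.5, "ty": -3.5, "tz": 0, "yaw": 4, "claw": 0}
    - {"tx": 3.5, "ty": -3.5, "tz": 0, "yaw": 4, "claw": 0}
    - {"tx": 3, "ty": -3.5, "tz": 0, "yaw": 4, "claw": 0}
    - {"tx": 2, "ty": -3.5, "tz": 0, "yaw": 2.6, "claw": 0}
    - {"tx": 0, "ty": -4, "tz": 0, "yaw": 0, "claw": 0}
    - {"tx": 0, "ty": -3, "tz": 0, "yaw": 0, "claw": 0}
    - {"tx": 0, "ty": 0, "tz": 0, "yaw": 0, "claw": 0}
    - {"tx": 0, "ty": 0, "tz": 0, "yaw": 0, "claw": 0}

```text
time_s: 1.4
position: [0.501, 0.1326, 0.2897]
tool_rot: [[-0.975, -0.223, -0.0], [-0.223, 0.975, 0.0], [0.0, 0.0, -1.0]]
ft_force: [-0.7, 0.3, 0.0]
grip_width: -0.0001
gripper_force: 0.0
```

```bash
python3 - <<'E'
from h import *
s=env.observe(); R=s["tool_rot"]; print(s["position"],np.degrees(np.arctan2(R[1][0],R[0][0])),s["time_s"],s["grip_width"],s["ft_force"])
im,d,c=snap("wrist"); P=pts(d,c); np.savez("w1.npz",im=im,P=P,d=d); cv2.imwrite("pics/w1.png",im[...,::-1])
b=np.array([.5767,.1457])
for zl,zh in((.078,.0855),(.0855,.09)):
    m=(d>0)&(P[...,2]>zl)&(P[...,2]<zh)&(np.hypot(P[...,0]-b[0],P[...,1]-b[1])<.14)&(im.min(-1)>130)
    print(zl,m.sum(),cv2.minAreaRect((P[m][:,:2]*1000).astype(np.float32)))
E
```

```text
[0.50103128 0.13255938 0.28967856] -167.11881864400516 1.4 -6.379016185122885e-05 [-0.73481529  0.28249477  0.01084961]
0.078 9426 ((571.357177734375, 145.6824493408203), (132.74777221679688, 193.4971923828125), 12.680773735046387)
0.0855 8704 ((562.802490234375, 143.5478973388672), (147.67762756347656, 191.57029724121094), 12.87657356262207)
```

View pics/w1.png

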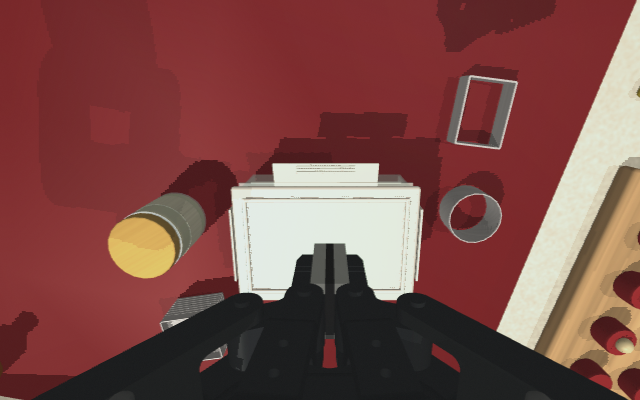

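The wrist view shows the near flap raised at (325,173), the lid centred near (327,245), and clear space around the near side. Next I'll refine the lid edges in the container frame.

```bash
python3 - <<'E'
import numpy as np
a=np.radians(12.85); ex=np.array([np.cos(a),np.sin(a)]); ey=np.array([-ex[1],ex[0]]); b=np.array([.5767,.1457])
for n in("w1","scene0","side0"):
    z=np.load(n+".npz"); P=z["P"]; m=(z["d"]>0)&(P[...,2]>.074)&(P[...,2]<.095)&(z["im"].min(-1)>110)
    q=P[m]; x=(q[:,:2]-b)@ex*1e3; y=(q[:,:2]-b)@ey*1e3; k=(abs(x)<110)&(abs(y)<110); x,y,zz=x[k],y[k],q[k][:,2]*1e3
    s=(abs(y)>60)&(abs(y)<88); t=abs(y)<40
    print(n,"lid x",np.percentile(x[s],[.5,2,98,99.5]).round(1),"flap x",np.percentile(x[t],[.3,99.7]).round(1),"y",np.percentile(y,[.3,99.7]).round(1))
    for lo in(-90,-80,-70,-40,0,40,70,80): 
        w=t&(x>lo)&(x<lo+5); print(lo,w.sum(),zz[w].mean().round(1) if w.any() else"",end="; ")
    print()
E
```

```text
w1 lid x [-63.6 -62.5  54.4  59. ] flap x [-88.3  39.4] y [-94.4  96.6]
-90 343 92.0; -80 372 89.1; -70 388 85.3; -40 366 85.4; 0 200 85.3; 40 18 85.0; 70 0 ; 80 0 ; 
scene0 lid x [-63.2 -59.6  62.1  63.3] flap x [-88.   88.8] y [-95.5  95.8]
-90 32 89.0; -80 55 86.5; -70 61 83.9; -40 44 84.5; 0 51 84.2; 40 41 84.4; 70 51 83.2; 80 55 82.8; 
side0 lid x [-63.4 -63.   57.6  60.8] flap x [-88.7  86.5] y [-98.5  96.1]
-90 27 90.7; -80 22 88.1; -70 21 84.9; -40 25 85.0; 0 30 85.2; 40 25 84.9; 70 24 84.0; 80 26 83.8;
```

servo_tool:
  steps:
    - {"tx": -0.9, "ty": -0.6, "tz": -4, "yaw": 0, "claw": 0}
    - {"tx": 0, "ty": 0, "tz": -4, "yaw": 0, "claw": 0}
    - {"tx": 0, "ty": 0, "tz": -4, "yaw": 0, "claw": 0}
    - {"tx": 0, "ty": 0, "tz": -3, "yaw": 0, "claw": 0}
    - {"tx": 0, "ty": 0, "tz": -1, "yaw": 0, "claw": 0}
    - {"tx": 0, "ty": 0, "tz": -1, "yaw": 0, "claw": 0}
    - {"tx": 0, "ty": 0, "tz": -1, "yaw": 0, "claw": 0}
    - {"tx": 0, "ty": 0, "tz": 0, "yaw": 0, "claw": 0}
    - {"tx": 0, "ty": 0, "tz": 0, "yaw": 0, "claw": 0}

```text
time_s: 2.35
position: [0.4925, 0.1269, 0.1105]
tool_rot: [[-0.975, -0.224, 0.001], [-0.224, 0.975, 0.0], [-0.001, -0.0, -1.0]]
ft_force: [0.5, 0.2, 0.4]
grip_width: 0.0003
gripper_force: 0.0
```

servo_tool:
  steps:
    - {"tx": 0, "ty": 0, "tz": -0.7, "yaw": 0, "claw": 0}
    - {"tx": 0, "ty": 0, "tz": -0.7, "yaw": 0, "claw": 0}
    - {"tx": 0, "ty": 0, "tz": -0.7, "yaw": 0, "claw": 0}
    - {"tx": 0, "ty": 0, "tz": -0.6, "yaw": 0, "claw": 0}
    - {"tx": 0, "ty": 0, "tz": -0.6, "yaw": 0, "claw": 0}
    - {"tx": 0, "ty": 0, "tz": 0, "yaw": 0, "claw": 0}
    - {"tx": 0, "ty": 0, "tz": 0, "yaw": 0, "claw": 0}

```text
time_s: 3.05
position: [0.4919, 0.1268, 0.0766]
tool_rot: [[-0.975, -0.224, -0.001], [-0.224, 0.975, -0.0], [0.001, 0.0, -1.0]]
ft_force: [-1.2, -0.3, -0.4]
grip_width: -0.0003
gripper_force: 0.3
```

servo_tool:
  steps:
    - {"tx": 0.2, "ty": 0.045, "tz": 0, "yaw": 0, "claw": 0}
    - {"tx": 0.2, "ty": 0.045, "tz": 0, "yaw": 0, "claw": 0}
    - {"tx": 0.1, "ty": 0.022, "tz": 0, "yaw": 0, "claw": 0}
    - {"tx": 0, "ty": 0, "tz": 0, "yaw": 0, "claw": 0}

```text
time_s: 3.45
position: [0.4975, 0.128, 0.077]
tool_rot: [[-0.975, -0.224, 0.001], [-0.224, 0.975, 0.0], [-0.001, -0.0, -1.0]]
ft_force: [-0.4, 0.1, -0.7]
grip_width: -0.0003
gripper_force: 0.0
```

servo_tool:
  steps:
    - {"tx": 0.1, "ty": 0.022, "tz": 0, "yaw": 0, "claw": 0}
    - {"tx": 0.1, "ty": 0.022, "tz": 0, "yaw": 0, "claw": 0}
    - {"tx": 0, "ty": 0, "tz": 0, "yaw": 0, "claw": 0}

```text
time_s: 3.75
position: [0.4993, 0.1284, 0.0769]
tool_rot: [[-0.975, -0.224, 0.0], [-0.224, 0.975, 0.0], [-0.0, -0.0, -1.0]]
ft_force: [0.4, -0.1, 0.8]
grip_width: 0.0
gripper_force: 0.1
```

servo_tool:
  steps:
    - {"tx": 0.1, "ty": 0.022, "tz": 0, "yaw": 0, "claw": 0}
    - {"tx": 0, "ty": 0, "tz": 0, "yaw": 0, "claw": 0}

```text
time_s: 3.95
position: [0.5001, 0.1286, 0.0768]
tool_rot: [[-0.975, -0.224, 0.0], [-0.224, 0.975, 0.0], [-0.0, -0.0, -1.0]]
ft_force: [-1.0, -0.8, 0.2]
grip_width: 0.0002
gripper_force: 0.2
```

servo_tool:
  steps:
    - {"tx": 0.1, "ty": 0.022, "tz": 0, "yaw": 0, "claw": 0}
    - {"tx": 0, "ty": 0, "tz": 0, "yaw": 0, "claw": 0}

```text
time_s: 4.15
position: [0.5005, 0.1287, 0.0766]
tool_rot: [[-0.975, -0.224, -0.002], [-0.224, 0.975, -0.0], [0.002, 0.0, -1.0]]
ft_force: [-3.8, -1.5, -0.4]
grip_width: 0.0002
gripper_force: 1.6
```

servo_tool:
  steps:
    - {"tx": 0.1, "ty": 0.022, "tz": 0, "yaw": 0, "claw": 0}
    - {"tx": 0, "ty": 0, "tz": 0, "yaw": 0, "claw": 0}

```text
time_s: 4.35
position: [0.5007, 0.1288, 0.0764]
tool_rot: [[-0.974, -0.224, -0.004], [-0.224, 0.974, -0.001], [0.004, 0.0, -1.0]]
ft_force: [-5.2, -3.3, 0.8]
grip_width: 0.0
gripper_force: 3.5
```

```bash
python3 - <<'E'
from h import *
im,d,c=snap("side"); cv2.imwrite("pics/s2.png",cv2.resize(im[110:230,270:430,::-1],(800,600),interpolation=2))
E
```

```text
(no output)
```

View pics/s2.png

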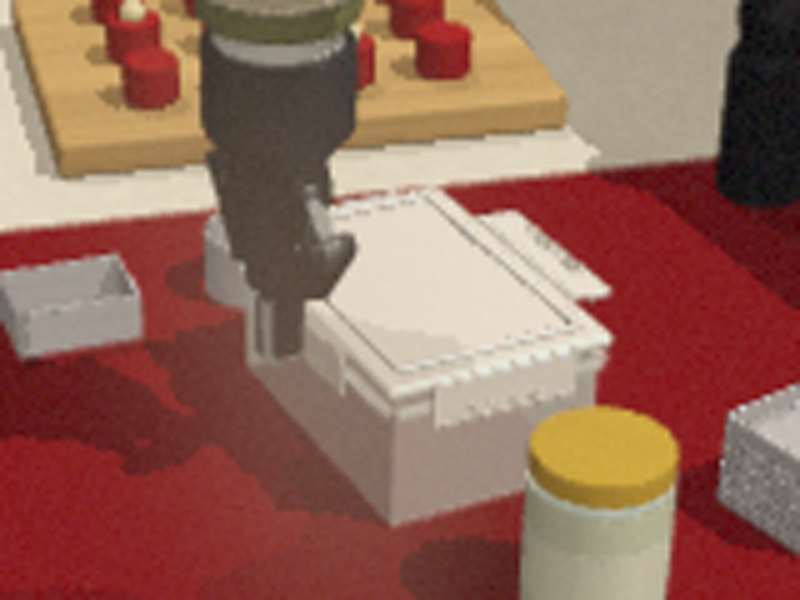

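servo_tool:
  steps:
    - {"tx": 0.06, "ty": 0.013, "tz": 0, "yaw": 0, "claw": 0}
    - {"tx": 0, "ty": 0, "tz": 0, "yaw": 0, "claw": 0}

```text
time_s: 4.6
position: [0.5007, 0.1288, 0.0762]
tool_rot: [[-0.974, -0.224, -0.005], [-0.224, 0.975, -0.001], [0.005, 0.0, -1.0]]
ft_force: [-8.1, -4.6, 1.0]
grip_width: 0.0002
gripper_force: 4.4
```

servo_tool:
  steps:
    - {"tx": 0.06, "ty": 0.013, "tz": 0, "yaw": 0, "claw": 0}
    - {"tx": 0, "ty": 0, "tz": 0, "yaw": 0, "claw": 0}

```text
time_s: 4.8
position: [0.5011, 0.129, 0.0761]
tool_rot: [[-0.974, -0.224, -0.006], [-0.224, 0.974, -0.001], [0.006, 0.001, -1.0]]
ft_force: [-8.8, -3.4, 0.7]
grip_width: 0.0
gripper_force: 4.7
```

servo_tool:
  steps:
    - {"tx": -0.5, "ty": -0.11, "tz": 0, "yaw": 0, "claw": 0}
    - {"tx": -2, "ty": -0.45, "tz": 0, "yaw": 0, "claw": 0}
    - {"tx": -2.5, "ty": -0.55, "tz": 0, "yaw": 0, "claw": 0}
    - {"tx": 0, "ty": 0, "tz": 3, "yaw": 0, "claw": 0}
    - {"tx": 0, "ty": 0, "tz": 4, "yaw": 0, "claw": 0}
    - {"tx": 0, "ty": 0, "tz": 4, "yaw": 0, "claw": 0}
    - {"tx": 0, "ty": 0, "tz": 4, "yaw": 0, "claw": 0}
    - {"tx": 0, "ty": 0, "tz": 0, "yaw": 0, "claw": 0}

```text
time_s: 5.6
position: [0.4554, 0.1184, 0.2318]
tool_rot: [[-0.974, -0.224, 0.012], [-0.224, 0.975, 0.0], [-0.011, -0.002, -1.0]]
ft_force: [0.3, 0.1, 0.0]
grip_width: -0.0002
gripper_force: 0.0
```

```bash
cat > m.py <<'E'
from h import *
import sys
b=np.array([.5767,.1457]);a=np.radians(12.85); ex=np.array([np.cos(a),np.sin(a)]); ey=np.array([-ex[1],ex[0]])
for n in sys.argv[2:]:
    im,d,c=snap(n); P=pts(d,c); v=(d>0)&(P[...,2]>.05)&(P[...,2]<.095)&(im.min(-1)>100)&(im[...,2].astype(int)>im[...,0]-45)
    q=P[v]; x=(q[:,:2]-b)@ex*1e3; y=(q[:,:2]-b)@ey*1e3; k=(abs(x)<110)&(abs(y)<110); x,y,z=x[k],y[k],q[k][:,2]*1e3
    t=abs(y)<40; s=(abs(y)>60)&(abs(y)<88)&(z>78)
    print(n,"flap x",np.percentile(x[t],[.3,99.7]).round(1),"lid x",np.percentile(x[s],[.5,2,98,99.5]).round(1),"y",np.percentile(y[z>78],[.3,99.7]).round(1))
    cv2.imwrite(f"pics/{sys.argv[1]}_{n}.png",im[...,::-1])
    if n=="side": cv2.imwrite(f"pics/{sys.argv[1]}_crop.png",cv2.resize(im[110:230,270:430,::-1],(800,600),interpolation=2))
    if n=="scene": cv2.imwrite(f"pics/{sys.argv[1]}_scrop.png",cv2.resize(im[180:280,260:450,::-1],(760,400),interpolation=2))
E
python3 m.py a scene side wrist
```

```text
scene flap x [-65.9  89.5] lid x [-60.5 -57.7  62.8  63.7] y [-95.5  95.6]
side flap x [-69.4  86.6] lid x [-63.6 -62.6  57.7  60. ] y [-97.7  95.2]
wrist flap x [-69.5  43.1] lid x [-63.5 -63.2 -34.4 -32. ] y [-94.7  97. ]
```

View pics/a_crop.png

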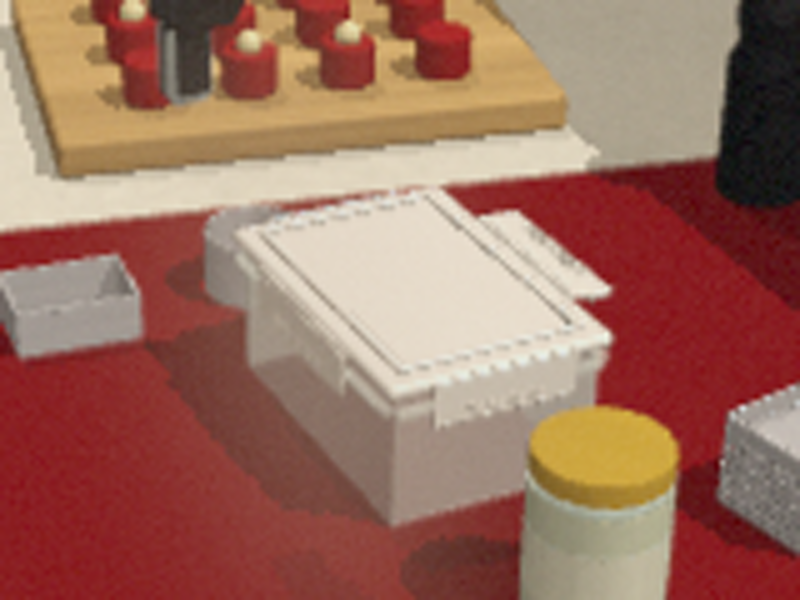

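Near flap is clipped: in the crop it hangs flat against the tub around (300,335), and the container has not moved. Next is the far flap.

servo_tool:
  steps:
    - {"tx": 4.1, "ty": 0.93, "tz": 0, "yaw": 0, "claw": 0}
    - {"tx": 4.1, "ty": 0.93, "tz": 0, "yaw": 0, "claw": 0}
    - {"tx": 4.1, "ty": 0.93, "tz": 0, "yaw": 0, "claw": 0}
    - {"tx": 4.1, "ty": 0.93, "tz": 0, "yaw": 0, "claw": 0}
    - {"tx": 4.2, "ty": 0.94, "tz": 0, "yaw": 0, "claw": 0}
    - {"tx": 0, "ty": 0, "tz": -4, "yaw": 0, "claw": 0}
    - {"tx": 0, "ty": 0, "tz": -3, "yaw": 0, "claw": 0}
    - {"tx": 0, "ty": 0, "tz": -2, "yaw": 0, "claw": 0}
    - {"tx": 0, "ty": 0, "tz": -1, "yaw": 0, "claw": 0}
    - {"tx": 0, "ty": 0, "tz": 0, "yaw": 0, "claw": 0}
    - {"tx": 0, "ty": 0, "tz": 0, "yaw": 0, "claw": 0}
    - {"tx": 0, "ty": 0, "tz": 0, "yaw": 0, "claw": 0}

```text
time_s: 6.95
position: [0.6597, 0.1648, 0.1281]
tool_rot: [[-0.975, -0.224, 0.002], [-0.224, 0.975, 0.0], [-0.002, -0.0, -1.0]]
ft_force: [-0.1, 0.5, 0.5]
grip_width: -0.0
gripper_force: 0.0
```

servo_tool:
  steps:
    - {"tx": 0.2, "ty": 0.03, "tz": -1, "yaw": 0, "claw": 0}
    - {"tx": 0, "ty": 0, "tz": -0.8, "yaw": 0, "claw": 0}
    - {"tx": 0, "ty": 0, "tz": -0.7, "yaw": 0, "claw": 0}
    - {"tx": 0, "ty": 0, "tz": -0.7, "yaw": 0, "claw": 0}
    - {"tx": 0, "ty": 0, "tz": -0.7, "yaw": 0, "claw": 0}
    - {"tx": 0, "ty": 0, "tz": -0.6, "yaw": 0, "claw": 0}
    - {"tx": 0, "ty": 0, "tz": -0.6, "yaw": 0, "claw": 0}
    - {"tx": 0, "ty": 0, "tz": 0, "yaw": 0, "claw": 0}
    - {"tx": 0, "ty": 0, "tz": 0, "yaw": 0, "claw": 0}

```text
time_s: 7.85
position: [0.6613, 0.1651, 0.0758]
tool_rot: [[-0.975, -0.224, 0.0], [-0.224, 0.975, 0.0], [-0.0, -0.0, -1.0]]
ft_force: [-0.1, 0.6, 0.3]
grip_width: 0.0001
gripper_force: 0.2
```

servo_tool:
  steps:
    - {"tx": -0.2, "ty": -0.045, "tz": 0, "yaw": 0, "claw": 0}
    - {"tx": -0.2, "ty": -0.045, "tz": 0, "yaw": 0, "claw": 0}
    - {"tx": -0.2, "ty": -0.045, "tz": 0, "yaw": 0, "claw": 0}
    - {"tx": 0, "ty": 0, "tz": 0, "yaw": 0, "claw": 0}

```text
time_s: 8.25
position: [0.6549, 0.1637, 0.0761]
tool_rot: [[-0.975, -0.224, -0.0], [-0.224, 0.975, -0.0], [0.0, -0.0, -1.0]]
ft_force: [0.0, 0.3, -0.4]
grip_width: -0.0003
gripper_force: 0.0
```

servo_tool:
  steps:
    - {"tx": -0.1, "ty": -0.022, "tz": 0, "yaw": 0, "claw": 0}
    - {"tx": 0, "ty": 0, "tz": 0, "yaw": 0, "claw": 0}

```text
time_s: 8.45
position: [0.654, 0.1635, 0.076]
tool_rot: [[-0.975, -0.224, -0.0], [-0.224, 0.975, -0.0], [0.0, 0.0, -1.0]]
ft_force: [-0.6, 0.1, 0.5]
grip_width: -0.0003
gripper_force: 0.0
```

servo_tool:
  steps:
    - {"tx": -0.1, "ty": -0.022, "tz": 0, "yaw": 0, "claw": 0}
    - {"tx": 0, "ty": 0, "tz": 0, "yaw": 0, "claw": 0}

```text
time_s: 8.65
position: [0.6532, 0.1633, 0.0759]
tool_rot: [[-0.975, -0.224, 0.0], [-0.224, 0.975, -0.0], [-0.0, -0.0, -1.0]]
ft_force: [0.7, -1.2, 0.4]
grip_width: 0.0
gripper_force: 0.2
```

Offset is about 78.5 mm, and the near flap made contact at about 78. Continuing.

servo_tool:
  steps:
    - {"tx": -0.1, "ty": -0.022, "tz": 0, "yaw": 0, "claw": 0}
    - {"tx": 0, "ty": 0, "tz": 0, "yaw": 0, "claw": 0}

```text
time_s: 8.85
position: [0.6522, 0.1631, 0.0759]
tool_rot: [[-0.975, -0.224, 0.0], [-0.224, 0.975, -0.0], [-0.0, -0.0, -1.0]]
ft_force: [0.7, -0.5, 0.3]
grip_width: 0.0
gripper_force: 0.2
```

servo_tool:
  steps:
    - {"tx": -0.1, "ty": -0.022, "tz": 0, "yaw": 0, "claw": 0}
    - {"tx": 0, "ty": 0, "tz": 0, "yaw": 0, "claw": 0}

```text
time_s: 9.05
position: [0.652, 0.163, 0.0762]
tool_rot: [[-0.975, -0.224, 0.002], [-0.224, 0.975, 0.0], [-0.002, -0.0, -1.0]]
ft_force: [4.5, 1.3, -1.4]
grip_width: -0.0002
gripper_force: 2.6
```

servo_tool:
  steps:
    - {"tx": -0.05, "ty": -0.011, "tz": 0, "yaw": 0, "claw": 0}
    - {"tx": 0, "ty": 0, "tz": 0, "yaw": 0, "claw": 0}

```text
time_s: 9.25
position: [0.652, 0.163, 0.0764]
tool_rot: [[-0.975, -0.224, 0.004], [-0.224, 0.975, 0.001], [-0.004, -0.0, -1.0]]
ft_force: [6.8, 2.4, -1.2]
grip_width: -0.0003
gripper_force: 3.6
```

Stiff stop at 77.3 mm, the same pattern as the near flap. Backing off to check.

servo_tool:
  steps:
    - {"tx": 0.5, "ty": 0.11, "tz": 0, "yaw": 0, "claw": 0}
    - {"tx": 2, "ty": 0.45, "tz": 0, "yaw": 0, "claw": 0}
    - {"tx": 1.5, "ty": 0.35, "tz": 0, "yaw": 0, "claw": 0}
    - {"tx": 0, "ty": 0, "tz": 4, "yaw": 0, "claw": 0}
    - {"tx": 0, "ty": 0, "tz": 4, "yaw": 0, "claw": 0}
    - {"tx": 0, "ty": 0, "tz": 5, "yaw": 0, "claw": 0}
    - {"tx": 0, "ty": 0, "tz": 5, "yaw": 0, "claw": 0}
    - {"tx": 0, "ty": 5, "tz": 0, "yaw": 0, "claw": 0}
    - {"tx": 0, "ty": 5, "tz": 0, "yaw": 0, "claw": 0}
    - {"tx": 0, "ty": 5, "tz": 0, "yaw": 0, "claw": 0}
    - {"tx": 0, "ty": 0, "tz": 0, "yaw": 0, "claw": 0}

```text
time_s: 10.35
position: [0.6888, 0.3281, 0.2541]
tool_rot: [[-0.973, -0.231, -0.003], [-0.231, 0.973, 0.0], [0.003, 0.001, -1.0]]
ft_force: [0.3, -0.7, -0.9]
grip_width: -0.0001
gripper_force: 0.0
```

```bash
python3 m.py f scene side
```

```text
scene flap x [-66.1  69.6] lid x [-59.4 -57.4  62.8  63.6] y [-95.6  95.8]
side flap x [-69.3  65.9] lid x [-63.5 -62.8  57.9  60.4] y [-98.1  96.3]
```

View pics/f_scrop.png

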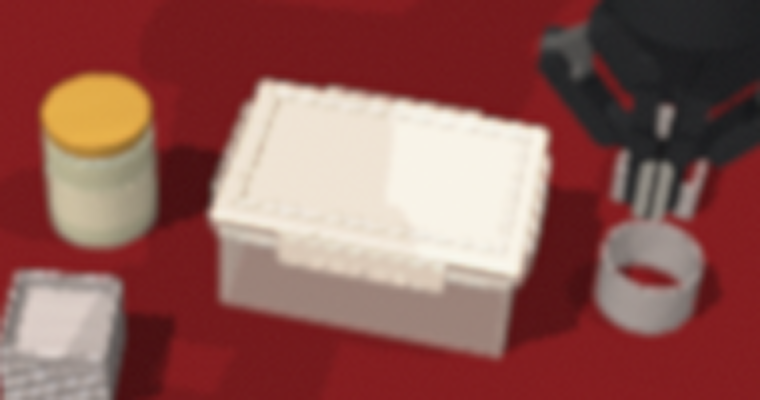

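View pics/f_crop.png

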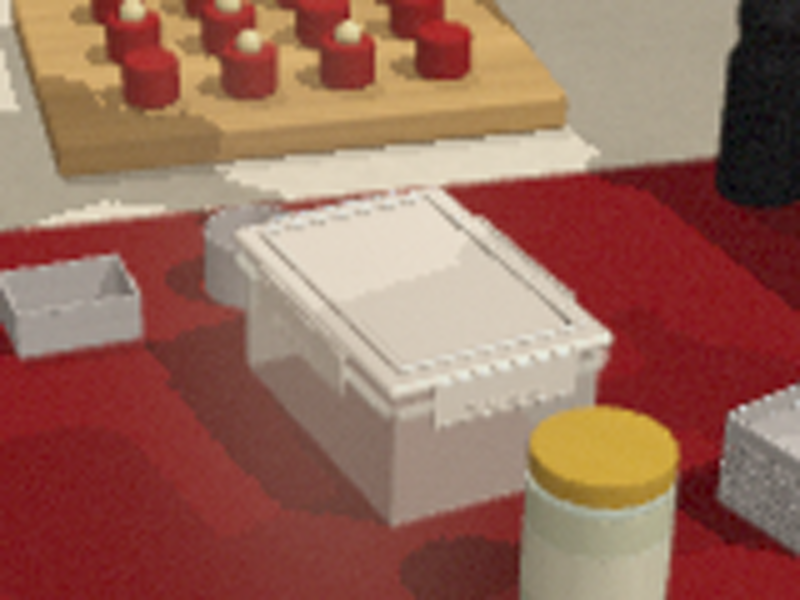

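In the scene crop the far flap is folded flat at (360,262). In the side crop the near flap is flat at (300,335). The container and bystanders are where they started and the arm is clear, so I'm handing in.

```bash
python3 -c "
from rig import env
print(env.close_job())"
```

```text
the job is handed in; nothing more can be done
None
```

Both side flaps are folded down and clipped and stayed shut after I backed off; the container didn't visibly move, nothing around it was touched, and the job was handed in at about 10.5 s.

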